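# Close a refilled coffee capsule in the lever press

## Task

Close the refilled coffee capsule in the lever press: lift the loose cover off the press by its knob and set it down (do not drop it) upright and wholly on the round cork mat. Then swing the press's lever all the way down to its stop, so that its head drives the capsule's lid home, and let the lever spring fully back up. Leave the mug, bowl and jar where they stand.

Things in the scene. Friction and masses are not known exactly. Their poses are not given: they have to be found in the camera images.
- press: Grey bench press, fixed; base 290 x 130 x 30 mm (x -100 to +190 mm) with a round steel well, 62 mm wide, its top 50 mm above the table. Origin: on the table under the well's axis. x points from the well to the lever's hinge, within 0.35 rad of straight away from the robot; y along the hinge pin; z up. Two cheeks at x +115 to +165 mm, 103 mm high, carry the hinge.
- lever_hinge (a point): Centre of the lever's hinge pin, 140 mm beyond the well's axis (press x) and 85 mm above the table. It does not move; its axes are those of the press.
- lever_bar (a point): Middle of the black crossbar at the lever's end: round, 18 mm thick, 110 mm long, along press y, 230 mm from the hinge; the arm (22 x 14 mm) meets it in its middle. Lever up: 312 mm above the table, 101 mm beyond the well's axis, free space behind it. At the stop: 85 mm up, 90 mm before the well's axis. A 28 mm wide head stands out 33 mm from the arm, robot side, 140 mm from the hinge.
- lever (a joint): Lever angle: 0 = fully up, 0.17 rad from upright towards the robot, held by its spring; grows as the crossbar comes over towards the robot and down; 1.40 = at its stop, arm level, head on the capsule's lid. Takes about 5 N at the crossbar at first, 8 N near the bottom, some 6 N more in the last 0.06 rad. Let go, it swings back up. With the cover on it cannot reach its stop.
- lid_top (a point): Centre of the top of the capsule's aluminium lid, a 34 mm disc in the middle of the well, under the cover at first; 57 to 60 mm above the table while proud, about 52 mm when home.
- lid (a joint): How far the capsule's lid has been driven down, in m: 0 to 0.002 at the start (proud), about 0.0075 when the lever is at its stop (home). It stays where it is left.
- cover: Loose steel cover, an upturned cup 80 mm wide, 45 mm high (inside 72 wide, 40 deep), about 180 g, with a black knob 24 mm wide and 28 mm high on top. Origin: centre of its rim (underside), z up through the knob. At first it stands on the press's base, 30 mm above the table, round the 20 mm high well; raise it over 30 mm to clear well and lid.
- cover_knob (a point): Centre of the top of the cover's knob, 73 mm above the cover's rim; the knob is round, 24 mm wide, and free all round for 28 mm below this point.
- mat: Round cork mat fixed to the table, 180 mm wide, 5 mm thick, beside the press, to the robot's left or right. Origin: centre of its underside.
- mug: White mug, 82 mm wide, 92 mm high, standing on the other side of the press from the mat. Origin: centre of its foot. To be left alone.
- bowl: Grey bowl, 144 mm wide, 65 mm high, on the robot's left, beyond the mat or mug. Origin: centre of its foot. To be left alone.
- jar: Closed amber glass jar, 80 mm wide, 120 mm high, on the robot's right, beyond the mat or mug. Origin: centre of its foot. To be left alone.
Not all that is in view belongs to the job. Leave any green or purple look-alike of the cover alone. There is more than one size of the mat; the one meant has the size given above.

How it is judged:
By the outcome, as a careful person would: the job done as asked, in the order asked, and still so for the second after the job is handed in, with the robot touching nothing.
It also fails if it takes over 67 s, if anything falls off the work surface, if the arm or the gripper's body presses on something with over 40 N, if the wrist force passes 120 N, or if a joint passes its speed limit or range.

## Robot

A 7-joint arm with a two-finger parallel gripper is mounted at the origin on the work surface. World frame = base frame: x ahead of the robot, y to its left, z up, the work surface at z = 0. Lengths are in m, angles in rad, forces in N, time in s.
With the tool pointing down it reaches from about 0.4 to 0.85 m from the base axis. Payload 4.5 kg.
Tool frame: the origin (TCP) lies midway between the tips of the shut fingers; the grasp point (between the pads) lies 19 mm behind it; z points along the fingers, y is the line along which they close (so a half turn about z gives the same grasp; the last joint's range is limited). The gripper opens to 88 mm and grips with 3 to 60 N. Pads are 18 mm wide; open, the fingers measure 123 mm over their backs; the gripper's body (75 mm by 187 mm) begins 45 mm behind the grasp point.
Start: joints at [-1.156, 0.689, -0.195, 1.565, 0.157, 0.902, -0.215], TCP at [0.232, 0.58, 0.239] pointing down, gripper open.
Joint ranges: [-3.01, 3.01], [-0.46, 2.08], [-1.47, 1.51], [0.13, 2.56], [-1, 4.14], [0.04, 2.09], [-2.66, 2.66]. Speed limits (rad/s): [2.57, 2.57, 3.14, 3.14, 3.14, 3.14, 3.14].

## Interface

Orientations are given as a unit quaternion [x, y, z, w].
In Python, from plant import sensors, eyes, finish_job gives the robot as it stands.
- The arm moves only by the tool send_rows, never from a script. Its argument "rows" is text: rows parted by semicolons, each of 4 numbers parted by spaces: the shift along the tool's x, y, z normalised to -1 to 1, where 1 is 30 cm, then the turn about the tool's z normalised to -1 to 1, where 1 is 2 pi rad. A call has 1 to 10 rows; each row is the pose to reach, as a shift and turn from the pose commanded when the call began, along the tool's axes at that moment, turning the shorter way round; what a row does not reach only later rows make up. A row lasts 1/12 s, in which the tool goes at most 41.7 mm and 7.16 degrees, less where a joint would pass 70% of its speed; a pose out of reach is approached as far as the arm can. A call with a number of a shift or a turn outside -1 to 1 is refused whole. A call with a gripper value outside its range is refused whole. "jaw" is the closure, from -1 (fully open) to 1 (shut), set as the call begins (left out, the last holds). The fingers move at their own pace and stop on an object; "force" is the grip in N (left out, the last holds). Time passes only in rows, so rows that repeat a pose let the fingers close. It gives the time, the measured TCP pose, the force, the opening and the grip force at its end, in the units of the state.
- sensors.get_state(): the state, without advancing time (a new reading comes with each control period).
- eyes.snapshot(name): name is "scene" or "top" or "wrist"; returns (picture, depth): 384x512x3 uint8, red, green, blue; 384x512 float32, m along the optical axis (not along the pixel's ray), 0 where there is no reading.
- eyes.calibration(name): a dict with "fov_y" (degrees; the focal length in pixels is half the picture's height over the tangent of half this angle, whatever the lens; pixels are square), "cx", "cy" (the principal point, pixels), "dist_coeffs" ([k1, k2, p1, p2, k3] as OpenCV has them; the pictures are not rectified), "world_from_camera" (4x4, takes a point from camera to world coordinates). Camera axes: x right, y down, z forward; pixel columns grow to the right and rows downward; lengths in m; the calibration is good to about 2 mm. A picture is of the moment at which its call begins: read the wrist's pose just before it. calibration takes no time and is no camera call; for the wrist camera it gives the pose at the moment of the call.
- finish_job(): hands the job in; it is judged then, once.
The state is a dict: "clock": time; "q": joint angles; "qd": joint speeds; "joint_torque": joint torques, N m; "tool_pos": TCP position; "eef_rot": TCP orientation; "contact_force": force on the tool from outside, world axes, zero at the start; "moment": the same for the moment, N m; "opening": opening from 0.0 (shut) to 1.0 (fully open); "finger_force": force on a finger pad.
Only numpy, scipy, OpenCV 4.12 (cv2) and the standard library are available. Lean on these libraries where they do the work, as an engineer would, in place of code of your own. Each camera call takes 0.05 s, during which the arm holds its last target. There are 200 camera calls.

## Working session

There is one attempt and no reset: what is moved stays moved. The work goes in short steps, Python scripts to look and compute and a tool call to move; the robot and the scene stay as the last step left them, time stands still between calls to the robot, and variables do not carry over. Pictures are saved under pics/ and viewed, at most 10 in all, crops included, and the job is handed in when it is done.

Besides the shell and the picture viewer there is one more tool, called after ">>>" as name(argument=value, ...), one argument or row to a line, values as JSON. send_rows: Moves the arm, as the interface text tells. Scaled input: -1 to 1 covers 30 cm each way for a shift and 2 pi rad each way for a turn. Its arguments: {"type":"object","properties":{"rows":{"type":"string"},"jaw":{"type":"number"},"force":{"type":"number"}},"required":["rows"]}

```bash
mkdir -p pics; ls
python3 - <<'E'
from plant import sensors, eyes
import cv2,numpy as np
s=sensors.get_state();print({k:np.round(s[k],3).tolist() for k in ('clock','tool_pos','eef_rot','contact_force','opening')})
for n in ('scene','top'):
    p,d=eyes.snapshot(n);cv2.imwrite(f'pics/{n}0.png',p[:,:,::-1]);np.savez(f'{n}0.npz',p=p,d=d)
    c=eyes.calibration(n);print(n,c['fov_y'],c['cx'],c['cy'],c['dist_coeffs'],np.round(c['world_from_camera'],3).tolist())
E
```

```text
pics
{'clock': 0.0, 'tool_pos': [0.232, 0.58, 0.238], 'eef_rot': [0.189, 0.982, -0.001, -0.0], 'contact_force': [0.782, 0.284, 0.14], 'opening': 0.997}
scene 49.478366135521014 257.51528414996136 192.06390604552405 [-0.09807373  0.          0.          0.          0.        ] [[0.605, 0.669, -0.431, 1.009], [0.796, -0.499, 0.343, -0.35], [0.014, -0.55, -0.835, 1.274], [0.0, 0.0, 0.0, 1.0]]
top 53.38149973728145 252.7149947681179 188.58871142515997 [0.02172896 0.         0.         0.         0.        ] [[0.001, -0.989, 0.15, 0.282], [-1.0, -0.0, 0.004, 0.077], [-0.004, -0.15, -0.989, 1.422], [0.0, 0.0, 0.0, 1.0]]
```

View pics/scene0.png

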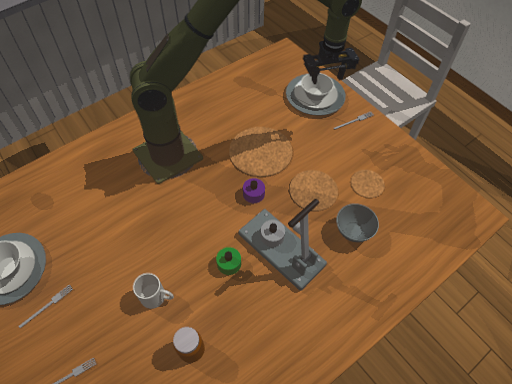

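View pics/top0.png

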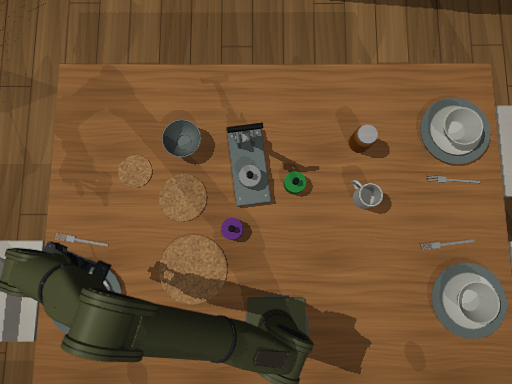

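The steel cover with its black knob is at top (249,176) and scene (273,228). Its look-alikes are green at top (295,182) and purple at top (232,229). There are mats at top (183,197), (193,269) and (135,171), to be sorted by size. Next is a close crop of both views.

```bash
cat > h.py <<'E'
import numpy as np,cv2
from plant import eyes
def K(c):
    f=192/np.tan(np.radians(c['fov_y'])/2);return np.array([[f,0,c['cx']],[0,f,c['cy']],[0,0,1]]),np.array(c['dist_coeffs'])
def ray(c,uv):
    k,d=K(c);n=cv2.undistortPoints(np.array([[uv]],float),k,d)[0,0]
    T=np.array(c['world_from_camera']);return T[:3,3],T[:3,:3]@np.r_[n,1]
def onz(c,uv,z):
    o,r=ray(c,uv);return o+r*(z-o[2])/r[2]
def dep(c,uv,z):
    o,r=ray(c,uv);return o+r*z
def tri(*cu):
    A=np.zeros((3,3));b=np.zeros(3);R=[]
    for c,uv in cu:
        o,r=ray(c,uv);r=r/np.linalg.norm(r);P=np.eye(3)-np.outer(r,r);A+=P;b+=P@o;R.append((o,P))
    x=np.linalg.solve(A,b);return x,[round(1e3*np.linalg.norm(P@(x-o)),1) for o,P in R]
def proj(c,X):
    k,d=K(c);M=np.linalg.inv(np.array(c['world_from_camera']));r=cv2.Rodrigues(M[:3,:3])[0]
    return cv2.projectPoints(np.array(X,float).reshape(-1,3),r,M[:3,3],k,d)[0][:,0]
E
python3 - <<'E'
from h import *
T=np.load('top0.npz');S=np.load('scene0.npz')
a=cv2.resize(T['p'][110:220,215:315],None,fx=4,fy=4,interpolation=cv2.INTER_CUBIC)
b=cv2.resize(S['p'][185:295,230:330],None,fx=4,fy=4,interpolation=cv2.INTER_CUBIC)
cv2.imwrite('pics/crop0.png',np.hstack([a,b])[:,:,::-1])
ct=eyes.calibration('top');hsv=cv2.cvtColor(T['p'],cv2.COLOR_RGB2HSV)
print([hsv[v,u].tolist() for u,v in((183,197),(193,269),(135,171),(210,215))])
# mats: edges rough
for n,pts in {'med':[(159,197),(207,197),(183,173),(183,221)],'big':[(158,269),(228,269)],'small':[(118,171),(153,171)]}.items():
    P=[onz(ct,p,.005)[:2] for p in pts];print(n,np.round(np.mean(P,0),3),[round(np.linalg.norm(P[i]-P[i+1]),3) for i in range(0,len(P),2)])
for n,p in {'bowl':(182,138),'mug':(370,195),'jar':(367,135),'green':(295,182),'knob':(250,176)}.items():
    print(n,np.round(dep(ct,p,T['d'][p[1],p[0]]),3))
E
```

```text
[[16, 128, 152], [15, 130, 145], [15, 132, 137], [14, 157, 115]]
med [0.466 0.343] [np.float64(0.179), np.float64(0.181)]
big [0.202 0.299] [np.float64(0.254)]
small [0.564 0.525] [np.float64(0.132)]
bowl [0.694 0.354 0.003]
mug [ 0.473 -0.355  0.004]
jar [ 0.671 -0.32   0.116]
green [ 0.512 -0.07   0.066]
knob [0.527 0.092 0.102]
```

View pics/crop0.png

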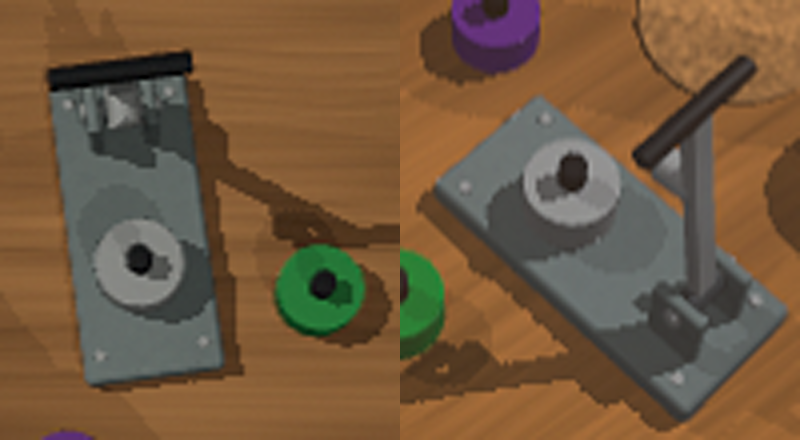

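The crop confirms the choice. The grey steel cover sits on the press, with its knob at crop (139,260) left and (572,164) right. The green one at crop (320,288) and the purple one at top left of the right half are the decoys. The lever's crossbar ends are at crop (50,78) and (191,62) left, and (643,160) and (748,65) right.

Run:
```python
from h import *
ct=eyes.calibration('top');cs=eyes.calibration('scene')
t=lambda u,v:(ct,(215+(u-1.5)/4,110+(v-1.5)/4)); s=lambda u,v:(cs,(230+(u-401.5)/4,185+(v-1.5)/4))
k=tri(t(139,258),s(572,163));print('knob',k)
e1=tri(t(50,79),s(748,65));e2=tri(t(191,62),s(643,160));print('bar',e1,e2,(e1[0]+e2[0])/2,np.linalg.norm(e1[0]-e2[0]))
d=e1[0]-e2[0];print('yaw bar',np.arctan2(-d[0],d[1]))
# base corners at z=.03: near-left, near-right
for a in((92,384),(222,366)):print(onz(*t(*a),.0))
a=onz(*t(88,375),.03);b=onz(*t(221,358),.03);d=a-b;print('near edge',a,b,np.linalg.norm(d),np.arctan2(-d[0],d[1]))
print(tri(t(100,356),s(465,187)),'screw nl?',tri(t(204,342),s(465,187)),tri(t(100,356),s(545,118)))
# wrist cam
c=eyes.calibration('wrist');from plant import sensors
st=sensors.get_state();print(c['fov_y'],np.round(c['world_from_camera'],3),np.round(st['eef_rot'],3))
from scipy.spatial.transform import Rotation as R
print(np.round(R.from_quat(st['eef_rot']).as_matrix(),3))
```

```text
knob (array([0.53413745, 0.09363532, 0.09942469]), [np.float64(0.4), np.float64(0.4)])
bar (array([0.63150863, 0.15852992, 0.30934554]), [np.float64(0.2), np.float64(0.2)]) (array([0.64511497, 0.05265004, 0.30935389]), [np.float64(0.4), np.float64(0.4)]) [0.6383118  0.10558998 0.30934971] 0.10675055163617134
yaw bar 0.1278068938863642
[0.43343023 0.13896661 0.        ]
[0.45044214 0.01730999 0.        ]
near edge [0.43852137 0.14137544 0.03      ] [0.45427857 0.0194356  0.03      ] 0.12295370602524737 0.12850897453519797
(array([ 0.44872226,  0.09710798, -0.05586356]), [np.float64(40.7), np.float64(40.7)]) screw nl? (array([0.46909887, 0.03434792, 0.02741383]), [np.float64(0.6), np.float64(0.6)]) (array([0.45608449, 0.13002719, 0.02698694]), [np.float64(0.7), np.float64(0.7)])
62.673137492543795 [[ 0.372  0.889  0.266  0.163]
 [ 0.928 -0.357 -0.108  0.607]
 [-0.001  0.287 -0.958  0.383]
 [ 0.     0.     0.     1.   ]] [ 0.189  0.982 -0.001 -0.   ]
[[-0.928  0.372 -0.   ]
 [ 0.372  0.928 -0.002]
 [-0.    -0.002 -1.   ]]
```

>>> send_rows(
  rows="-0.767 -0.567 0 -0.081;-0.767 -0.567 0 -0.081;-0.767 -0.567 0 -0.081;-0.767 -0.567 0 -0.081;-0.767 -0.567 0 -0.081;-0.767 -0.567 0 -0.081;-0.767 -0.567 0 -0.081;-0.767 -0.567 0 -0.081;-0.767 -0.567 0 -0.081;-0.767 -0.567 0 -0.081",
  jaw=-1,
)

```text
clock: 0.93
tool_pos: [0.3823, 0.3375, 0.2387]
eef_rot: [-0.064, 0.998, 0.001, -0.0]
contact_force: [0.2, 0.8, 0.9]
opening: 1.0
finger_force: 0.0
```

>>> send_rows(
  rows="-0.4 -0.87 0.1 0;-0.4 -0.87 0.1 0;-0.4 -0.87 0.1 0;-0.4 -0.87 0.1 0;-0.4 -0.87 0.1 0;-0.4 -0.87 0.1 0;-0.4 -0.87 0.1 0;-0.4 -0.87 0.1 0;-0.4 -0.87 0.1 0;-0.4 -0.87 0.1 0",
)

```text
clock: 1.77
tool_pos: [0.5346, 0.0959, 0.2087]
eef_rot: [-0.066, 0.998, 0.001, -0.0]
contact_force: [-1.0, 0.1, -1.1]
opening: 1.0
finger_force: 0.0
```

Run:
```python
from h import *
from plant import sensors
s=sensors.get_state();print(np.round(s['tool_pos'],4),np.round(s['eef_rot'],4),np.round(s['q'],2),s['clock'])
c=eyes.calibration('wrist');p,d=eyes.snapshot('wrist')
print(c['dist_coeffs'],np.round(proj(c,[.534,.0936,.101]),1))
np.savez('w0.npz',p=p,d=d,T=c['world_from_camera']);cv2.imwrite('pics/w0.png',p[:,:,::-1])
```

```text
[0.5346 0.0959 0.2087] [-6.550e-02  9.978e-01  1.000e-03 -1.000e-04] [-0.02  0.64 -0.4   1.84  0.35  0.73  1.09] 1.7667
[-0.06680861  0.          0.          0.          0.        ] [[251.  188.8]]
```

View pics/w0.png

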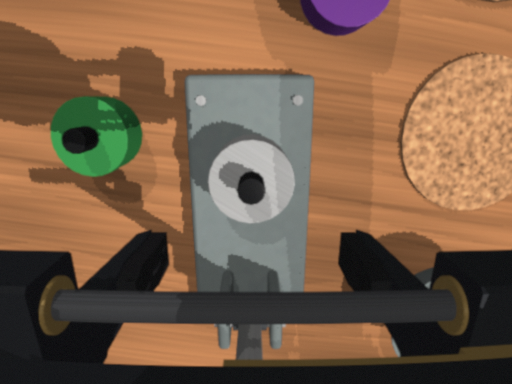

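The wrist view shows the knob at (251,188), within 1 px of the triangulated point. The base is aligned with the picture, and green at (95,135) and purple at (345,10) are clear of the fingers. Descending.

>>> send_rows(
  rows="0.003 -0.008 0.1 0;0.003 -0.008 0.2 0;0.003 -0.008 0.28 0;0.003 -0.008 0.34 0;0.003 -0.008 0.38 0;0.003 -0.008 0.4 0;0.003 -0.008 0.415 0;0.003 -0.008 0.42 0;0.003 -0.008 0.423 0;0.003 -0.008 0.423 0",
)

```text
clock: 2.65
tool_pos: [0.5348, 0.0913, 0.0824]
eef_rot: [-0.064, 0.998, 0.0, 0.001]
contact_force: [-0.8, 0.3, 0.1]
opening: 0.998
finger_force: 0.0
```

>>> send_rows(
  rows="0 0 0 0;0 0 0 0;0 0 0 0;0 0 0 0;0 0 0 0;0 0 0 0;0 0 0 0;0 0 0 0;0 0 0 0;0 0 0 0",
  jaw=1,
  force=25,
)

```text
clock: 3.48
tool_pos: [0.5345, 0.0914, 0.0819]
eef_rot: [-0.064, 0.998, 0.0, 0.0]
contact_force: [0.7, 0.9, -1.5]
opening: 0.268
finger_force: 8.4
```

>>> send_rows(
  rows="0 0 -0.01 0;0 0 -0.03 0;0 0 -0.06 0;0 0 -0.1 0;0 0 -0.15 0;0 0 -0.2 0;0 0 -0.24 0;0 0 -0.26 0;0 0 -0.267 0;0 0 -0.267 0",
)

```text
clock: 4.32
tool_pos: [0.5346, 0.0907, 0.1625]
eef_rot: [-0.064, 0.998, 0.0, 0.0]
contact_force: [0.2, -0.8, -2.4]
opening: 0.263
finger_force: 25.0
```

Run:
```python
from h import *
from plant import sensors
s=sensors.get_state();print({k:np.round(s[k],4).tolist() for k in ('clock','tool_pos','eef_rot','contact_force','opening','finger_force')})
out=[]
for n in ('scene','wrist'):
    c=eyes.calibration(n);p,d=eyes.snapshot(n)
    if n=='scene':p=cv2.resize(p[160:310,200:400],(512,384))
    out.append(p)
cv2.imwrite('pics/lift.png',cv2.resize(np.hstack(out),(800,300))[:,:,::-1])
from scipy.spatial.transform import Rotation as R
M=R.from_quat(s['eef_rot']).as_matrix()
# finer mat centre, top0 by ellipse-like edge hits of hue/texture
ct=eyes.calibration('top');p0=np.load('top0.npz')['p']
for u0,v0 in [(183,197)]:
    g=cv2.GaussianBlur(cv2.cvtColor(p0,cv2.COLOR_RGB2HSV)[:,:,2],(5,5),0);print(g[197,150:216:2].tolist(),g[164:230:2,183].tolist())
d=np.r_[.466,.343,s['tool_pos'][2]]-s['tool_pos'];print(M.T@d/.3)
```

```text
{'clock': 4.3167, 'tool_pos': [0.5346, 0.0907, 0.1625], 'eef_rot': [-0.0639, 0.998, 0.0, 0.0005], 'contact_force': [0.2101, -0.8173, -2.3733], 'opening': 0.2633, 'finger_force': 24.9995}
[131, 131, 131, 131, 133, 137, 137, 142, 141, 141, 139, 140, 138, 149, 145, 138, 149, 147, 143, 132, 131, 133, 134, 130, 139, 138, 130, 123, 103, 104, 117, 118, 117] [122, 120, 122, 114, 115, 129, 133, 135, 135, 134, 135, 135, 129, 125, 127, 139, 148, 149, 152, 155, 151, 147, 146, 144, 135, 144, 149, 144, 136, 128, 134, 139, 138]
[ 1.19625282e-01  8.63386525e-01 -1.06401814e-04]
```

View pics/lift.png

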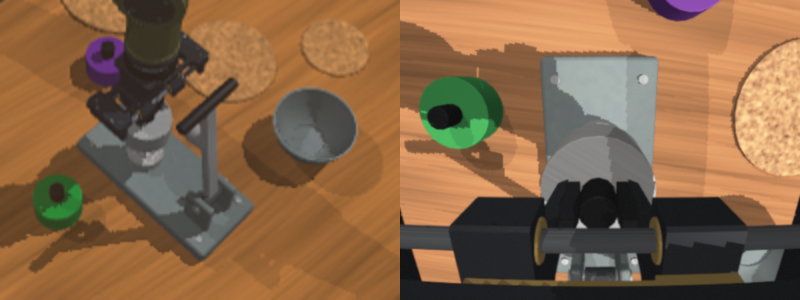

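The cover is up and held by the knob, at wrist crop (598,205), and the well below is uncovered. Next I carry it to the mat, 179–181 mm wide as measured.

>>> send_rows(
  rows="0.006 0.04 0 0;0.02 0.14 0 0;0.036 0.26 0 0;0.053 0.38 0 0;0.07 0.5 0 0;0.086 0.62 0 0;0.1 0.73 0 0;0.113 0.81 0 0;0.12 0.85 0 0;0.12 0.863 0 0",
)

```text
clock: 5.25
tool_pos: [0.4633, 0.3464, 0.1614]
eef_rot: [-0.067, 0.998, 0.001, -0.001]
contact_force: [0.5, -0.3, -2.5]
opening: 0.265
finger_force: 25.0
```

>>> send_rows(
  rows="0 0 0.06 0;0 0 0.12 0;0 0 0.18 0;0 0 0.23 0;0 0 0.27 0;0 0 0.29 0;0 0 0.305 0;0 0 0.315 0;0 0 0.32 0;0 0 0.32 0",
)

```text
clock: 6.08
tool_pos: [0.4659, 0.343, 0.0662]
eef_rot: [-0.064, 0.998, 0.0, 0.0]
contact_force: [-0.1, 0.4, -2.3]
opening: 0.261
finger_force: 25.0
```

>>> send_rows(
  rows="0 0 0.004 0;0 0 0.008 0;0 0 0.011 0;0 0 0.014 0;0 0 0.017 0;0 0 0.02 0;0 0 0.022 0;0 0 0.024 0;0 0 0.025 0;0 0 0.025 0",
)

```text
clock: 6.92
tool_pos: [0.4656, 0.343, 0.0584]
eef_rot: [-0.064, 0.998, 0.0, -0.0]
contact_force: [-0.1, 0.3, -1.6]
opening: 0.264
finger_force: 25.0
```

>>> send_rows(
  rows="0 0 0.001 0;0 0 0.002 0;0 0 0.003 0;0 0 0.004 0;0 0 0.005 0;0 0 0.005 0;0 0 0.005 0;0 0 0.005 0",
)

```text
clock: 7.58
tool_pos: [0.4657, 0.343, 0.0569]
eef_rot: [-0.064, 0.998, 0.0, 0.0]
contact_force: [0.6, 0.1, -1.4]
opening: 0.267
finger_force: 25.0
```

>>> send_rows(
  rows="0 0 0.001 0;0 0 0.002 0;0 0 0.003 0;0 0 0.004 0;0 0 0.005 0;0 0 0.005 0;0 0 0.005 0;0 0 0.005 0",
)

```text
clock: 8.25
tool_pos: [0.4657, 0.3431, 0.0567]
eef_rot: [-0.064, 0.998, 0.0, 0.0]
contact_force: [-1.8, -1.6, 9.7]
opening: 0.261
finger_force: 25.0
```

>>> send_rows(
  rows="0 0 -0.003 0;0 0 -0.003 0",
)

```text
clock: 8.42
tool_pos: [0.4659, 0.3432, 0.0567]
eef_rot: [-0.064, 0.998, 0.0, 0.0]
contact_force: [-0.9, -0.7, 4.1]
opening: 0.266
finger_force: 25.0
```

>>> send_rows(
  rows="0 0 0 0;0 0 0 0;0 0 0 0;0 0 0 0;0 0 0 0;0 0 0 0;0 0 0 0;0 0 0 0",
  jaw=-1,
)

```text
clock: 9.08
tool_pos: [0.4657, 0.343, 0.0563]
eef_rot: [-0.064, 0.998, 0.0, 0.0]
contact_force: [-0.2, 0.1, 0.4]
opening: 0.844
finger_force: 0.0
```

>>> send_rows(
  rows="0 0 -0.03 0;0 0 -0.1 0;0 0 -0.2 0;0 0 -0.3 0;0 0 -0.4 0;0 0 -0.5 0;0 0 -0.6 0;0 0 -0.68 0;0 0 -0.72 0;0 0 -0.72 0",
)

```text
clock: 9.92
tool_pos: [0.4668, 0.3442, 0.2762]
eef_rot: [-0.064, 0.998, 0.002, 0.003]
contact_force: [0.5, 0.4, -0.2]
opening: 1.002
finger_force: 0.0
```

Run:
```python
from h import *
from plant import sensors
s=sensors.get_state();print({k:np.round(s[k],4).tolist() for k in ('clock','tool_pos','q')})
out=[];from h import K
for n in ('scene','wrist'):
    c=eyes.calibration(n);p,d=eyes.snapshot(n);print(n,proj(c,[[.466,.343,.078],[.466,.343,.005]]))
    if n=='scene':p=cv2.resize(p[130:280,230:430],(512,384))
    out.append(p)
cv2.imwrite('pics/set.png',cv2.resize(np.hstack(out),(800,300))[:,:,::-1])
```

```text
{'clock': 9.9167, 'tool_pos': [0.4668, 0.3442, 0.2762], 'q': [-0.4934, 0.5969, -0.3747, 1.6603, 0.261, 0.927, 0.7333]}
scene [[315.77802384 177.53287465]
 [313.19215679 189.02664788]]
wrist [[253.05223116 166.67136722]
 [252.95513303 154.92173092]]
```

View pics/set.png

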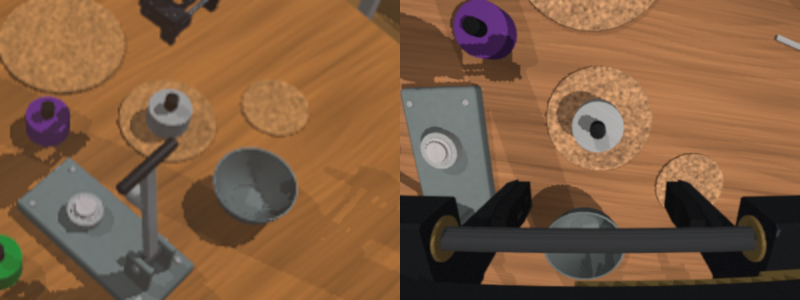

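The cover stands upright and wholly on the mat, at right crop (597,128) inside the mat ring centred at (600,118), and the well with its lid is uncovered at (437,150). For the lever I'll turn 90°, grip the crossbar off-centre and follow its arc.

>>> send_rows(
  rows="0 0 -0.29 0.125;0 0 -0.29 0.125;0 0 -0.29 0.125;0 0 -0.29 0.125;0 0 -0.29 0.125;0 0 -0.29 0.125;0 0 -0.29 0.125;0 0 -0.29 0.125",
)

```text
clock: 10.68
tool_pos: [0.465, 0.3424, 0.3576]
eef_rot: [0.323, 0.946, -0.002, -0.001]
contact_force: [0.1, 0.4, -0.2]
opening: 1.0
finger_force: 0.0
```

>>> send_rows(
  rows="0 0 0 0.125;0 0 0 0.125;0 0 0 0.125;0 0 0 0.125;0 0 0 0.125;0 0 0 0.125;0 0 0 0.125;0 0 0 0.125",
)

```text
clock: 11.35
tool_pos: [0.4651, 0.3427, 0.3581]
eef_rot: [0.66, 0.751, -0.001, -0.0]
contact_force: [0.4, 0.3, -0.3]
opening: 1.0
finger_force: 0.0
```

```bash
cat > g.py <<'E'
import sys,numpy as np
from plant import sensors
from scipy.spatial.transform import Rotation as R
s=sensors.get_state();M=R.from_quat(s['eef_rot']).as_matrix()
print({k:np.round(s[k],4).tolist() for k in ('clock','tool_pos','q')});print(np.round(M,3).tolist())
for a in sys.argv[1:]:print(a,np.round(M.T@(np.array(eval(a))-s['tool_pos'])/.3,3))
E
python3 g.py .640,.071,.36
```

```text
{'clock': 11.35, 'tool_pos': [0.4651, 0.3427, 0.3581], 'q': [-0.7367, 0.5, 0.0366, 1.5462, -0.0193, 1.0983, -0.567]}
[[-0.128, 0.992, -0.002], [0.992, 0.128, -0.002], [-0.002, -0.002, -1.0]]
.640,.071,.36 [-0.973  0.462 -0.006]
```

>>> send_rows(
  rows="-0.1 0.05 -0.02 0;-0.22 0.11 -0.02 0;-0.35 0.17 -0.02 0;-0.48 0.23 -0.02 0;-0.61 0.29 -0.02 0;-0.74 0.35 -0.02 0;-0.86 0.41 -0.02 0;-0.93 0.44 -0.02 0;-0.97 0.462 -0.02 0;-0.97 0.462 -0.02 0",
)

```text
clock: 12.18
tool_pos: [0.6413, 0.0682, 0.3641]
eef_rot: [0.662, 0.75, -0.001, 0.0]
contact_force: [0.2, 0.2, -0.4]
opening: 0.996
finger_force: 0.0
```

```bash
python3 g.py .640,.071,.292
python3 - <<'E'
from h import *
out=[]
for n in ('scene','wrist'):
    c=eyes.calibration(n);p,d=eyes.snapshot(n);print(n,proj(c,[[.645,.0527,.312],[.640,.071,.312]]))
    if n=='scene':p=cv2.resize(p[150:285,230:410],(512,384))
    out.append(p)
cv2.imwrite('pics/bar.png',cv2.resize(np.hstack(out),(800,300))[:,:,::-1])
E
```

```text
{'clock': 12.1833, 'tool_pos': [0.6413, 0.0682, 0.3641], 'q': [-0.2089, 0.606, 0.0588, 1.3235, -0.0336, 1.2144, -0.0248]}
[[-0.124, 0.992, -0.001], [0.992, 0.124, -0.002], [-0.002, -0.001, -1.0]]
.640,.071,.292 [ 0.01  -0.003  0.24 ]
scene [[290.29070828 224.12085419]
 [294.38449025 219.1812669 ]]
wrist [[257.09645836 238.99953587]
 [253.23476939 213.30578687]]
```

View pics/bar.png

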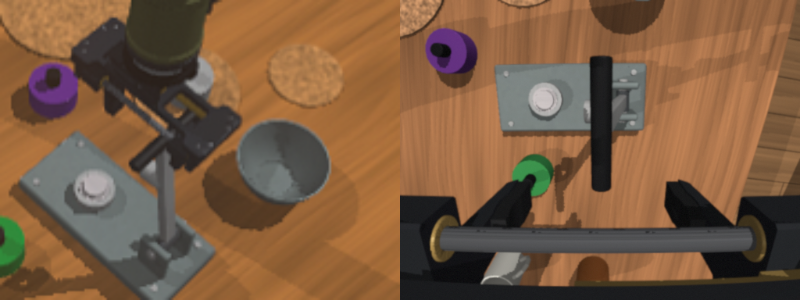

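The crossbar runs to right crop (601,190), midway between the fingers and within 4 px of its predicted end. Descending astride it and gripping.

>>> send_rows(
  rows="0.01 -0.003 0.04 0;0.01 -0.003 0.08 0;0.01 -0.003 0.12 0;0.01 -0.003 0.16 0;0.01 -0.003 0.2 0;0.01 -0.003 0.22 0;0.01 -0.003 0.235 0;0.01 -0.003 0.24 0;0.01 -0.003 0.24 0",
)

```text
clock: 13.03
tool_pos: [0.6388, 0.0761, 0.2934]
eef_rot: [0.66, 0.751, 0.0, -0.0]
contact_force: [-0.5, -0.1, -0.0]
opening: 0.999
finger_force: 0.0
```

>>> send_rows(
  rows="0 0 0 0;0 0 0 0;0 0 0 0;0 0 0 0;0 0 0 0;0 0 0 0;0 0 0 0;0 0 0 0;0 0 0 0;0 0 0 0",
  jaw=1,
  force=40,
)

```text
clock: 13.87
tool_pos: [0.6391, 0.075, 0.2933]
eef_rot: [0.66, 0.751, 0.0, 0.0]
contact_force: [3.8, 1.0, -0.8]
opening: 0.271
finger_force: 2.0
```

```bash
python3 g.py; python3 -c "
from plant import sensors
s=sensors.get_state();print(s['contact_force'],s['opening'],s['finger_force'])"
python3 - <<'E'
import numpy as np
# rows along arc: press-frame dx (towards +x), dz from lever angle 0
f=lambda t:np.array([-.23*np.sin(.17+t),.23*np.cos(.17+t)])
for t in np.arange(0,1.45,.05):
    d=(f(t)-f(0))/.3;print(round(t,2),np.round([d[0],-d[1]],3))
E
```

```text
{'clock': 13.8667, 'tool_pos': [0.6391, 0.075, 0.2933], 'q': [-0.2143, 0.6576, 0.0487, 1.4438, -0.0346, 1.0408, -0.03]}
[[-0.128, 0.992, 0.0], [0.992, 0.128, 0.0], [0.0, 0.0, -1.0]]
[ 3.75078651  0.99663868 -0.7873408 ] 0.2712073620032223 1.9755066744983196
0.0 [ 0. -0.]
0.05 [-0.038  0.007]
0.1 [-0.075  0.017]
0.15 [-0.111  0.028]
0.2 [-0.148  0.041]
0.25 [-0.183  0.056]
0.3 [-0.218  0.072]
0.35 [-0.251  0.09 ]
0.4 [-0.284  0.11 ]
0.45 [-0.316  0.132]
0.5 [-0.346  0.155]
0.55 [-0.376  0.179]
0.6 [-0.404  0.205]
0.65 [-0.431  0.233]
0.7 [-0.456  0.261]
0.75 [-0.48   0.291]
0.8 [-0.503  0.322]
0.85 [-0.524  0.354]
0.9 [-0.543  0.388]
0.95 [-0.56   0.422]
1.0 [-0.576  0.456]
1.05 [-0.59   0.492]
1.1 [-0.603  0.528]
1.15 [-0.613  0.565]
1.2 [-0.622  0.603]
1.25 [-0.628  0.64 ]
1.3 [-0.633  0.678]
1.35 [-0.636  0.717]
1.4 [-0.637  0.755]
```

>>> send_rows(
  rows="0 0 0 0;0 0 0 0;0 0 0 0;0 0 0 0",
)

```text
clock: 14.2
tool_pos: [0.6397, 0.075, 0.2932]
eef_rot: [0.66, 0.751, 0.0, 0.0]
contact_force: [5.4, 0.2, -4.4]
opening: 0.182
finger_force: 39.9
```

>>> send_rows(
  rows="0 -0.018 0.003 0;0 -0.038 0.007 0;0 -0.075 0.017 0;0 -0.111 0.028 0;0 -0.148 0.041 0;0 -0.183 0.056 0;0 -0.218 0.072 0;0 -0.251 0.09 0;0 -0.284 0.11 0;0 -0.284 0.11 0",
)

```text
clock: 15.03
tool_pos: [0.5575, 0.0643, 0.2606]
eef_rot: [0.66, 0.751, 0.003, 0.003]
contact_force: [11.2, 0.4, -6.1]
opening: 0.181
finger_force: 40.2
```

>>> send_rows(
  rows="0 -0.03 0.025 0;0 -0.06 0.048 0;0 -0.09 0.072 0;0 -0.118 0.098 0;0 -0.145 0.126 0;0 -0.17 0.154 0;0 -0.194 0.184 0;0 -0.217 0.215 0;0 -0.238 0.247 0;0 -0.238 0.247 0",
)

```text
clock: 15.87
tool_pos: [0.489, 0.0552, 0.1873]
eef_rot: [0.661, 0.751, 0.005, 0.004]
contact_force: [9.4, 0.1, 3.6]
opening: 0.178
finger_force: 39.3
```

>>> send_rows(
  rows="0 -0.017 0.034 0;0 -0.034 0.068 0;0 -0.049 0.102 0;0 -0.063 0.138 0;0 -0.075 0.174 0;0 -0.085 0.211 0;0 -0.094 0.249 0;0 -0.1 0.286 0;0 -0.1 0.286 0",
)

```text
clock: 16.62
tool_pos: [0.4565, 0.0509, 0.1004]
eef_rot: [0.661, 0.751, 0.002, 0.002]
contact_force: [3.7, -1.4, 6.5]
opening: 0.164
finger_force: 39.2
```

>>> send_rows(
  rows="0 -0.002 0.02 0;0 -0.004 0.038 0;0 -0.006 0.056 0;0 -0.007 0.074 0;0 -0.007 0.09 0;0 -0.007 0.1 0;0 -0.007 0.1 0;0 -0.007 0.1 0",
)

```text
clock: 17.28
tool_pos: [0.4533, 0.0504, 0.0714]
eef_rot: [0.661, 0.751, 0.001, 0.001]
contact_force: [1.0, -1.7, 8.4]
opening: 0.167
finger_force: 39.6
```

>>> send_rows(
  rows="0 0 0.004 0;0 0 0.008 0;0 0 0.012 0;0 0 0.015 0;0 0 0.018 0;0 0 0.02 0;0 0 0.02 0;0 0 0.02 0",
)

```text
clock: 17.95
tool_pos: [0.453, 0.0504, 0.066]
eef_rot: [0.661, 0.751, 0.001, 0.001]
contact_force: [0.7, -1.2, 12.6]
opening: 0.162
finger_force: 39.6
```

>>> send_rows(
  rows="0 0 0.003 0;0 0 0.006 0;0 0 0.009 0;0 0 0.012 0;0 0 0.012 0;0 0 0.012 0;0 0 0.012 0",
)

```text
clock: 18.53
tool_pos: [0.453, 0.0504, 0.0624]
eef_rot: [0.661, 0.751, 0.001, 0.001]
contact_force: [0.2, -1.1, 14.6]
opening: 0.161
finger_force: 39.4
```

>>> send_rows(
  rows="0 0 0.003 0;0 0 0.006 0;0 0 0.009 0;0 0 0.012 0;0 0 0.012 0;0 0 0.012 0;0 0 0.012 0",
)

```text
clock: 19.12
tool_pos: [0.4529, 0.0504, 0.0588]
eef_rot: [0.661, 0.751, 0.001, 0.001]
contact_force: [-0.0, -1.0, 12.7]
opening: 0.162
finger_force: 39.5
```

Run:
```python
from h import *
out=[]
for n in ('scene','wrist'):
    c=eyes.calibration(n);p,d=eyes.snapshot(n)
    if n=='scene':
        print(n,proj(c,[[.4455,.082,.085]]));p=cv2.resize(p[180:300,220:380],(512,384),interpolation=cv2.INTER_CUBIC)
    out.append(p)
cv2.imwrite('pics/down.png',cv2.resize(np.hstack(out),(800,300))[:,:,::-1])
```

```text
scene [[253.24617684 210.53028436]]
```

View pics/down.png

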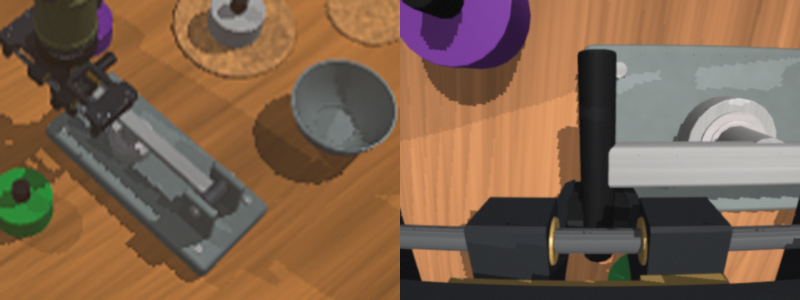

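The lever is nearly level, with the bar at right crop (597,110) and the arm at (700,165). The grip may be slipping, though, so I check the lever angle with depth.

```bash
cat > lev.py <<'E'
from h import *
c=eyes.calibration('wrist');p,d=eyes.snapshot('wrist')
ex=np.array([.992,.128])
for v in (205,212,220):
    P=np.array([dep(c,(u,v),d[v,u]) for u in range(285,505,4) if d[v,u]>0]);x=(P[:,:2]-[.5341,.0936])@ex
    k=np.polyfit(x,P[:,2],1);print(v,'slope',np.round(k,4),x.min().round(3),x.max().round(3),'res',np.abs(np.polyval(k,x)-P[:,2]).max().round(4))
for v in (90,120,150):print('bar',max([dep(c,(u,v),d[v,u])[2] for u in range(235,272) if d[v,u]>0]))
E
python3 lev.py; python3 g.py
```

```text
205 slope [-0.0023  0.0917] -0.074 0.011 res 0.002
212 slope [-0.0043  0.0916] -0.074 0.013 res 0.0012
220 slope [-0.002   0.0916] -0.074 0.013 res 0.001
bar 0.09520086396431246
bar 0.09446065496389235
bar 0.0946947156304864
{'clock': 19.2667, 'tool_pos': [0.4529, 0.0504, 0.0588], 'q': [-0.216, 0.829, 0.0056, 2.2047, -0.0327, 0.1054, -0.0523]}
[[-0.127, 0.992, 0.003], [0.992, 0.127, -0.0], [-0.0, 0.003, -1.0]]
```

>>> send_rows(
  rows="0 0 0 0;0 0 0 0;0 0 0.002 0;0 0 0.004 0;0 0 0.006 0;0 0 0.006 0;0 0 0.006 0;0 0 0.006 0",
  jaw=1,
  force=60,
)

```text
clock: 19.93
tool_pos: [0.453, 0.0504, 0.0576]
eef_rot: [0.661, 0.751, 0.001, 0.001]
contact_force: [-0.4, -1.3, 21.5]
opening: 0.158
finger_force: 59.3
```

```bash
python3 lev.py; python3 g.py
```

```text
205 slope [0.0011 0.0909] -0.074 0.011 res 0.0014
212 slope [0.0039 0.0909] -0.074 0.013 res 0.0015
220 slope [0.0073 0.0911] -0.074 0.013 res 0.0016
bar 0.09348958642777729
bar 0.09365495921697639
bar 0.09375608718075197
{'clock': 19.9833, 'tool_pos': [0.453, 0.0504, 0.0576], 'q': [-0.2159, 0.8317, 0.0055, 2.2054, -0.0327, 0.1015, -0.0523]}
[[-0.127, 0.992, 0.003], [0.992, 0.127, -0.0], [-0.0, 0.003, -1.0]]
```

>>> send_rows(
  rows="0 0 0.002 0;0 0 0.004 0;0 0 0.004 0;0 0 0.004 0;0 0 0.004 0;0 0 0.004 0",
)

```text
clock: 20.48
tool_pos: [0.453, 0.0504, 0.0571]
eef_rot: [0.661, 0.751, 0.001, 0.001]
contact_force: [-3.2, -1.6, 30.9]
opening: 0.157
finger_force: 59.3
```

```bash
python3 lev.py; python3 g.py
```

```text
205 slope [0.0045 0.0908] -0.074 0.011 res 0.0013
212 slope [0.0058 0.0908] -0.074 0.012 res 0.0013
220 slope [0.0004 0.0906] -0.074 0.014 res 0.0016
bar 0.09319864551601535
bar 0.09325001737730304
bar 0.09305291602809573
{'clock': 20.5333, 'tool_pos': [0.4529, 0.0504, 0.0571], 'q': [-0.2159, 0.8327, 0.0054, 2.206, -0.0326, 0.0994, -0.0524]}
[[-0.127, 0.992, 0.004], [0.992, 0.127, 0.0], [-0.0, 0.004, -1.0]]
```

Force climbs to 31 N with no further motion and the bar centre is at 0.084 m, so the lever is at its stop. Now I follow it back up.

>>> send_rows(
  rows="0 0.001 -0.02 0;0 0.001 -0.042 0;0 0.004 -0.08 0;0 0.009 -0.115 0;0 0.015 -0.152 0;0 0.024 -0.19 0;0 0.034 -0.227 0;0 0.047 -0.263 0;0 0.061 -0.299 0;0 0.077 -0.333 0",
  force=40,
)

```text
clock: 21.37
tool_pos: [0.4761, 0.0535, 0.1556]
eef_rot: [0.661, 0.751, 0.001, 0.001]
contact_force: [4.0, 0.1, -0.3]
opening: 0.16
finger_force: 40.0
```

>>> send_rows(
  rows="0 0.017 -0.034 0;0 0.036 -0.068 0;0 0.057 -0.1 0;0 0.08 -0.131 0;0 0.104 -0.161 0;0 0.129 -0.189 0;0 0.156 -0.217 0;0 0.184 -0.243 0;0 0.214 -0.267 0;0 0.244 -0.29 0",
)

```text
clock: 22.2
tool_pos: [0.5478, 0.063, 0.2419]
eef_rot: [0.66, 0.751, -0.0, -0.0]
contact_force: [4.0, -0.2, -3.6]
opening: 0.163
finger_force: 40.0
```

>>> send_rows(
  rows="0 0.032 -0.022 0;0 0.065 -0.042 0;0 0.098 -0.06 0;0 0.133 -0.077 0;0 0.168 -0.093 0;0 0.205 -0.107 0;0 0.241 -0.12 0;0 0.278 -0.132 0;0 0.31 -0.14 0;0 0.31 -0.14 0",
)

```text
clock: 23.03
tool_pos: [0.6405, 0.0751, 0.2831]
eef_rot: [0.66, 0.751, 0.0, 0.0]
contact_force: [3.0, 0.2, -0.4]
opening: 0.157
finger_force: 40.2
```

>>> send_rows(
  rows="0 0 0 0;0 0 0 0;0 0 0 0;0 0 0 0;0 0 0 0;0 0 0 0;0 0 0 0;0 0 0 0;0 0 0 0;0 0 0 0",
  jaw=-1,
)

```text
clock: 23.87
tool_pos: [0.6396, 0.075, 0.2831]
eef_rot: [0.66, 0.751, 0.0, -0.0]
contact_force: [0.2, -0.0, 0.1]
opening: 0.89
finger_force: 0.0
```

>>> send_rows(
  rows="0 0 -0.04 0;0 0 -0.08 0;0 0 -0.12 0;0 0 -0.16 0;0 0 -0.2 0;0 0 -0.24 0;0 0 -0.28 0;0 0 -0.3 0;0 0 -0.3 0;0 0 -0.3 0",
)

```text
clock: 24.7
tool_pos: [0.6396, 0.075, 0.3729]
eef_rot: [0.66, 0.751, 0.0, -0.0]
contact_force: [0.3, -1.1, 0.4]
opening: 1.003
finger_force: 0.0
```

```bash
python3 g.py .45,-.12,.38
```

```text
{'clock': 24.7, 'tool_pos': [0.6396, 0.075, 0.3729], 'q': [-0.2175, 0.5981, 0.0564, 1.3118, -0.0337, 1.2327, -0.0315]}
[[-0.128, 0.992, -0.0], [0.992, 0.128, 0.0], [0.0, -0.0, -1.0]]
.45,-.12,.38 [-0.564 -0.71  -0.024]
```

>>> send_rows(
  rows="-0.06 -0.07 -0.02 0;-0.13 -0.16 -0.02 0;-0.2 -0.25 -0.02 0;-0.27 -0.34 -0.02 0;-0.34 -0.43 -0.02 0;-0.41 -0.52 -0.02 0;-0.48 -0.6 -0.02 0;-0.54 -0.67 -0.02 0;-0.56 -0.71 -0.02 0;-0.56 -0.71 -0.02 0",
)

```text
clock: 25.53
tool_pos: [0.4472, -0.1208, 0.3788]
eef_rot: [0.662, 0.749, -0.001, -0.001]
contact_force: [0.3, 0.5, 0.1]
opening: 1.0
finger_force: 0.0
```

Run:
```python
from h import *
ct=eyes.calibration('top');cs=eyes.calibration('scene')
p,d=eyes.snapshot('scene');a=cv2.resize(p[150:300,230:400],(450,400),interpolation=cv2.INTER_CUBIC)
q,dq=eyes.snapshot('top');b=cv2.resize(q[100:240,130:262],(350,400),interpolation=cv2.INTER_CUBIC)
cv2.imwrite('pics/end.png',np.hstack([a,b])[:,:,::-1])
print('bar expected',proj(cs,[.638,.1056,.312]),proj(ct,[.638,.1056,.312]))
old=np.load('scene0.npz')['p'];print('bar area diff',np.abs(old[195:230,285:325].astype(int)-p[195:230,285:325]).mean())
for n,u,v in(('lid',273,234),):
    for dv in(-4,0,4):print(n,np.round(dep(cs,(u,v+dv),d[v+dv,u]),4))
lt=np.round(proj(ct,[.5341,.0936,.052])[0]).astype(int);print([np.round(dep(ct,(lt[0]+i,lt[1]),dq[lt[1],lt[0]+i]),4).tolist() for i in(-3,0,3)])
kt=np.round(proj(ct,[.466,.343,.078])[0]).astype(int);print('knob',np.round(dep(ct,kt,dq[kt[1],kt[0]]),4))
```

```text
bar expected [[303.75027651 211.94721027]] [[244.70437586 127.05851703]]
bar area diff 8.127142857142857
lid [0.5284 0.102  0.05  ]
lid [0.5401 0.0928 0.0498]
lid [0.5533 0.0822 0.054 ]
[[0.5345, 0.1034, 0.0422], [0.5332, 0.0923, 0.0495], [0.5326, 0.0814, 0.0529]]
knob [0.4665 0.344  0.0783]
```

View pics/end.png

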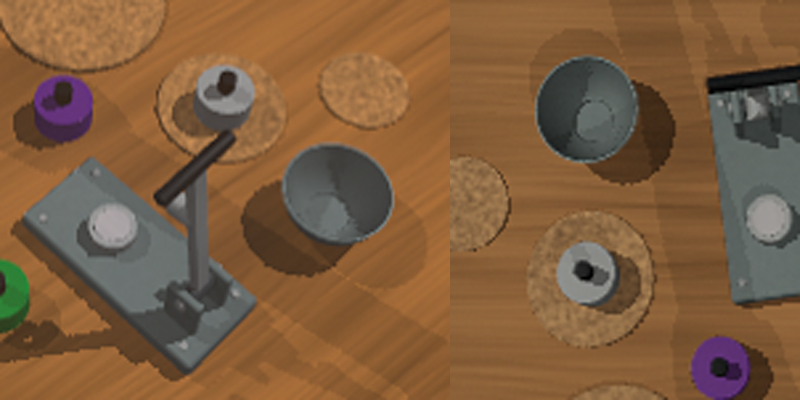

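The lid is flush in the well, at about 0.05 m. The lever is fully up at left crop (197,168). The cover is upright on the mat at right crop (587,272), and the bowl is untouched. Handing in.

```bash
python3 -c "
from plant import finish_job
print(finish_job())"
```

```text
the job is handed in; nothing more can be done
None
```

I handed the job in at about 25.5 s: the cover stands upright on the 180 mm mat, the lever went down to its stop so the lid reads flush in the well, the lever is fully back up, and I did not touch the mug, bowl or jar.

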